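# Roll a lamp spigot blank into its V-block and clamp it for drilling

## Task

Get the round bar clamped for drilling. Without lifting it, roll it over the loading plate into the V-groove, slide it along the groove until its end is against the upright stop; then swing the clamp strap all the way round so that it lies across the bar, and finally press its black handle down until the pad is firmly on the bar, and let go. Leave the other tools where they lie.

Things in the scene. Friction and masses are not known exactly. Their poses are not given: they have to be found in the camera images.
- v_home (a point): Where the bar's centre is when home in the V-groove of the drilling fixture (fixed to the bench, place and turn vary), 50 mm above the bench. y runs along the groove to the stop, x square across it, away from the loading plate; z up. The 90 degree V spans x=-16 (flush with the plate) to +24 mm (lip 8 mm higher), y=-70 to +75 mm. A base plate 15 mm high lies under all, x -135..+90, y -145..+90 mm.
- plate_mid (a point): Middle of the top of the flat dark steel loading plate, 45 mm above the bench, 104 mm wide (x) and 215 mm long (y), same axes as v_home. Its +x edge is the V's near edge; along its -x edge runs a lip 4 mm high.
- stop_face (a point): Middle of the face of the upright steel stop at the groove's end, which the bar's end meets; the plate is 10 mm thick, 56 mm wide, and reaches 70 mm above the bench. Axes as v_home.
- swivel_axis (a point): Point on the clamp's upright swivel axis, at the height of the strap's level hinge, 80 mm above the bench, 55 mm beyond the V's middle (x), level with v_home in y. Post and head are 36 mm across and reach 95 mm above the bench. Axes as v_home.
- bar_centre (a point): Centre of the loose aluminium round bar, 30 mm in diameter, 150 mm long, 0.3 kg, a shallow groove near each end; its y axis is the bar's axis. It starts on the loading plate (centre 60 mm above the bench), roughly along the V-groove, 25 to 50 mm short of home in the direction of the stop. It rolls easily; its centre drops 10 mm as it falls into the V.
- strap_handle (a point): Middle of the black round handle (18 mm thick, 40 mm long) at the free end of the clamp strap, 100 mm from the swivel axis along the strap, a steel bar 16 mm wide and 10 mm thick with a rubber pad under it 55 mm from that axis. y points along the strap away from the swivel; at the start it is tilted up and points past the stop's end.
- swivel (a joint): Turn of the strap about the upright swivel axis, rad: 0 = it points along the groove's +y (aside), 1.571 = hard stop, where it lies square across the groove over the middle of the home place, handle over the loading plate. It turns anticlockwise seen from above. About 1.5 N at the handle moves it; it stays where left.
- strap (a joint): Tilt of the strap about a level hinge 80 mm above the bench on the swivel axis, rad: positive = handle up; 0 = level, which is where the pad rests on a bar seated in the V. About 4 N down on the handle moves it (stiff hinge); it stays where left.
- torch: Bystander: black torch 36x113x36 mm, origin under its middle. Must not be moved.
- pliers: Bystander: pliers with red handles 50x170x14 mm, origin under the middle. Must not be moved.
- screwdriver_b: Bystander: screwdriver with blue handle 27x192x28 mm, origin under the middle. Must not be moved.
- tape_3: Bystander: small black tape roll 53x51x19 mm, origin under its middle. Must not be moved.
There are look-alikes about, which are no part of the job. Of the things that look like the part that bears bar_centre, the larger one is meant.

How it is judged:
By the outcome, as a careful person would: the job done as asked, in the order asked, and still so for the second after the job is handed in, with the robot touching nothing.
It also fails if it takes over 58 s, if anything falls off the work surface, if the arm or the gripper's body presses on something with over 40 N, if the wrist force passes 120 N, or if a joint passes its speed limit or range.

## Robot

A 7-joint arm with a two-finger parallel gripper is mounted at the origin on the work surface; the furniture and walls round the work are solid. World frame = base frame: x ahead of the robot, y to its left, z up, the work surface at z = 0. Lengths are in m, angles in rad, forces in N, time in s.
With the tool pointing down it reaches from about 0.425 to 0.925 m from the base axis. Payload 6.8 kg.
Tool frame: the origin (TCP) lies at the very end of the fingers, on their centre line; the grasp point (between the pads) lies 19 mm behind it; z points along the fingers, y is the line along which they close (so a half turn about z gives the same grasp; the last joint's range is limited). The gripper opens to 85 mm and grips with 20 to 120 N. Pads are 22 mm wide; open, the fingers measure 114 mm over their backs; the gripper's body (76 mm by 85 mm) begins 54 mm behind the grasp point. The pads swing forward as they close: fully open they stand 13 mm farther back than shut.
Start: joints at [-1.23, 0.477, 0.022, 1.555, -0.011, 1.109, -0.083], TCP at [0.293, 0.608, 0.231] pointing down, gripper open.
Joint ranges: [-2.96, 2.96], [-0.34, 2.1], [-1.41, 1.46], [0.24, 2.44], [-1.37, 4.51], [0.17, 1.92], [-2.96, 2.96]. Speed limits (rad/s): [2.39, 2.39, 3.14, 3.14, 3.14, 3.14, 3.14].

## Interface

Orientations are given as a unit quaternion [w, x, y, z].
In Python, from station import get_obs, read_camera, hand_in gives the robot as it stands.
- The arm moves only by the tool arm_command, never from a script. Its argument "commands" is one flat list of numbers, 7 for each row, row after row: the shift along the tool's x, y, z in m, then the turn, a rotation vector about the tool's x, y, z in degrees, then the opening, from 0 (shut) to 1 (fully open). In form: [tx, ty, tz, rx, ry, rz, fingers, tx, ty, tz, rx, ry, rz, fingers, ...]. A call has 1 to 8 rows; each row is the pose to reach, as a shift and turn from the pose commanded when the call began, along the tool's axes at that moment; what a row does not reach only later rows make up. A row lasts 1/10 s, in which the tool goes at most 50 mm and 8.59 degrees, less where a joint would pass 70% of its speed; a pose out of reach is approached as far as the arm can. A call with a gripper value outside its range is refused whole. The fingers move at their own pace and stop on an object; "force" is the grip in N (left out, the last holds). Time passes only in rows, so rows that repeat a pose let the fingers close. It gives the time, the measured TCP pose, the force, the opening and the grip force at its end, in the units of the state.
- get_obs(): the state, without advancing time (a new reading comes with each control period).
- read_camera(name): name is "side" or "top"; returns a dict with "img" (420x560x3 uint8, red, green, blue), "camera_matrix" (3x3 intrinsics, pixels), "pose" (4x4, takes a point from camera to world coordinates). Camera axes: x right, y down, z forward; pixel columns grow to the right and rows downward; lengths in m; the calibration is good to about 2 mm. A picture is of the moment at which its call begins. There is no depth.
- hand_in(): hands the job in; it is judged then, once.
The state is a dict: "t": time; "q": joint angles; "joint_vel": joint speeds; "joint_torque": joint torques, N m; "eef_pos": TCP position; "tool_rot": TCP orientation; "contact_force": force on the tool from outside, world axes, zero at the start; "torque": the same for the moment, N m; "gripper_width": opening from 0.0 (shut) to 1.0 (fully open); "grasp_force": force on a finger pad.
Only numpy, scipy, OpenCV 4.12 (cv2) and the standard library are available. Lean on these libraries where they do the work, as an engineer would, in place of code of your own. Each camera call takes 0.05 s, during which the arm holds its last target. There are 200 camera calls.

## Working session

There is one attempt and no reset: what is moved stays moved. The work goes in short steps, Python scripts to look and compute and a tool call to move; the robot and the scene stay as the last step left them, time stands still between calls to the robot, and variables do not carry over. Pictures are saved under pics/ and viewed, at most 10 in all, crops included, and the job is handed in when it is done.

Besides the shell and the picture viewer there is one more tool, called after ">>>" as name(argument=value, ...) on one line, values as JSON. arm_command: Moves the arm, as the interface text tells. Its arguments: {"type":"object","properties":{"commands":{"type":"array","items":{"type":"number"}},"force":{"type":"number"}},"required":["commands"]}

```bash
mkdir -p pics; ls; cat > h.py <<'E'
import numpy as np, cv2
from station import get_obs, read_camera
def snap(cam,name=None):
    d=read_camera(cam)
    if name: cv2.imwrite('pics/'+name,cv2.cvtColor(d['img'],cv2.COLOR_RGB2BGR))
    return d
def ray(d,u,v,z):
    K=np.array(d['camera_matrix']);P=np.array(d['pose'])
    r=P[:3,:3]@np.linalg.solve(K,[u,v,1.]);o=P[:3,3]
    return o+r*(z-o[2])/r[2]
def proj(d,p):
    K=np.array(d['camera_matrix']);P=np.array(d['pose'])
    c=P[:3,:3].T@(np.asarray(p,float)-P[:3,3]);c=K@c
    return c[:2]/c[2]
E
python3 - <<'E'
from h import *
for c in('top','side'):
    d=snap(c); np.savez(c+'0.npz',**d)
    cv2.imwrite(f'pics/{c}0.png',cv2.cvtColor(d['img'],cv2.COLOR_RGB2BGR))
    print(c,np.round(d['camera_matrix'],1).tolist(),np.round(d['pose'],3).tolist())
o=get_obs();print({k:np.round(v,3).tolist() for k,v in o.items()})
E
```

```text
pics
top [[532.5, 0.0, 279.4], [0.0, 532.5, 206.0], [0.0, 0.0, 1.0]] [[0.01, -0.998, 0.068, 0.441], [-1.0, -0.01, -0.002, 0.038], [0.002, -0.068, -0.998, 1.265], [0.0, 0.0, 0.0, 1.0]]
side [[412.8, 0.0, 272.8], [0.0, 412.8, 205.0], [0.0, 0.0, 1.0]] [[0.945, -0.197, 0.262, 0.277], [-0.327, -0.609, 0.722, -0.624], [0.017, -0.768, -0.64, 0.648], [0.0, 0.0, 0.0, 1.0]]
{'t': 0.1, 'q': [-1.23, 0.478, 0.022, 1.556, -0.011, 1.109, -0.083], 'joint_vel': [-0.0, -0.002, -0.001, -0.0, -0.001, -0.001, 0.001], 'joint_torque': [0.004, -59.776, 1.613, -28.195, 0.013, 0.005, -0.0], 'eef_pos': [0.293, 0.608, 0.23], 'tool_rot': [-0.0, 0.223, 0.975, -0.001], 'contact_force': [-0.016, -1.111, -0.313], 'torque': [0.013, 0.013, -0.035], 'grasp_force': 0.0, 'gripper_width': 0.999}
```

View pics/top0.png

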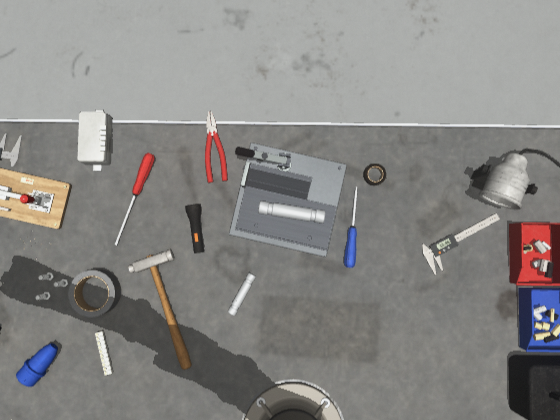

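View pics/side0.png

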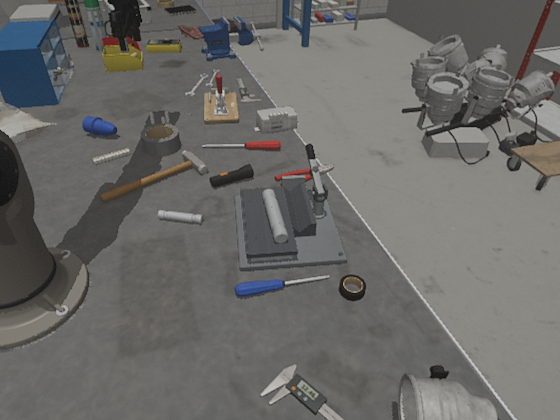

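The top view shows two round bars: A at (292,211) on the loading plate and B at (241,294) loose on the bench. A is larger and lies on the plate, so it is the one meant. I'll confirm this in an enlarged crop.

```bash
python3 - <<'E'
import numpy as np,cv2
t=np.load('top0.npz')['img'][130:265,220:360][:,:,::-1]
s=np.load('side0.npz')['img'][135:275,225:355][:,:,::-1]
a=cv2.resize(t,None,fx=3,fy=3,interpolation=cv2.INTER_CUBIC);b=cv2.resize(s,None,fx=2.9,fy=2.9,interpolation=cv2.INTER_CUBIC)
h=max(a.shape[0],b.shape[0]);o=np.zeros((h,a.shape[1]+b.shape[1],3),np.uint8)
o[:a.shape[0],:a.shape[1]]=a;o[:b.shape[0],a.shape[1]:]=b
cv2.imwrite('pics/crop.png',o);print(o.shape,a.shape)
E
```

```text
(406, 797, 3) (405, 420, 3)
```

View pics/crop.png

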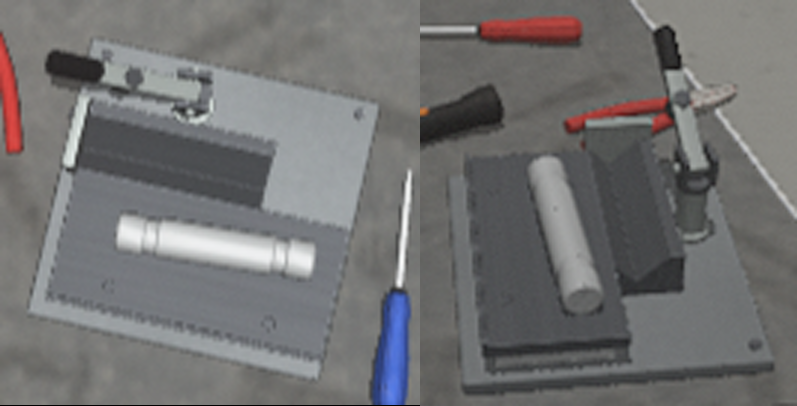

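Crop confirms: bar A, crop (215,245), has grooves at both ends and lies on the dark plate. Stop is at crop (75,135), strap handle (75,67), swivel (192,95). Now I'll fit the fixture pose.

```bash
cat > fit.py <<'E'
from h import *
from scipy.optimize import least_squares
d=np.load('top0.npz')
px=lambda u,v:((u+.5)/3-.5+220,(v+.5)/3-.5+130)
cor=[((30,315),(-135,90)),((318,378),(-135,-145)),((92,38),(90,90)),((378,103),(90,-145))]
W=np.array([ray(d,*px(*c),.015)[:2] for c,_ in cor]);F=np.array([f for _,f in cor])/1e3
R=lambda a:np.array([[np.cos(a),-np.sin(a)],[np.sin(a),np.cos(a)]])
s=least_squares(lambda p:((F@R(p[2]).T+p[:2])-W).ravel(),[.6,0,-.2])
x,y,th=s.x
if __name__=='__main__':
    print('v_home',s.x,np.degrees(th),'res mm',np.round(s.fun*1e3,1))
    inv=lambda w:(R(th).T@(np.array(w)[:2]-s.x[:2]))*1e3
    for n,p,z in[('barL',(117,232),.06),('barR',(315,260),.06),('swivel',(192,95),.095),('stopend1',(95,100),.07),('stopend2',(70,168),.07),('handle_tip',(47,63),.13),('handle',(75,67),.125),('Vfar_r',(273,145),.058),('Vnear_r',(264,207),.045),('lip_l',(50,300),.047)]:
        w=ray(d,*px(*p),z);print(n,np.round(w,4),'fix',np.round(inv(w),1))
    S=np.load('side0.npz')
    # residual via side image
    for f in F: 
        w=R(th)@f+s.x[:2]; print(f,np.round(proj(S,[*w,.015]),1))
E
python3 fit.py
```

```text
v_home [ 0.57005206  0.03835063 -0.20879691] -11.963181768428715 res mm [-0.2  2.7 -2.1 -2.   0.8  1.5  1.5 -2.2]
barL [0.5195 0.0829 0.06  ] fix [-58.7  33.1]
barR [ 0.4999 -0.0669  0.06  ] fix [ -46.8 -117.5]
swivel [0.6192 0.0275 0.095 ] fix [50.3 -0.4]
stopend1 [0.6184 0.1004 0.07  ] fix [34.5 70.7]
stopend2 [0.5667 0.1184 0.07  ] fix [-19.9  77.6]
handle_tip [0.6359 0.132  0.13  ] fix [ 45.  105.2]
handle [0.634  0.1122 0.125 ] fix [47.3 85.5]
Vfar_r [ 0.5871 -0.0348  0.058 ] fix [ 31.9 -68. ]
Vnear_r [ 0.5409 -0.0289  0.045 ] fix [-14.6 -71.9]
lip_l [0.4679 0.1337 0.047 ] fix [-119.7   72.1]
[-0.135  0.09 ] [233.7 195.6]
[-0.135 -0.145] [239.7 267.5]
[0.09 0.09] [323.3 189.9]
[ 0.09  -0.145] [347.8 258.6]
```

```bash
cat > go.py <<'E'
# usage: go.py fx fy z yawdeg ... : shift (m) and rz (deg) in present tool axes to a fixture-frame place; yaw = tool y relative to fixture y
import sys
from fit import *
from scipy.spatial.transform import Rotation as Ro
o=get_obs();q=o['tool_rot'];T=Ro.from_quat([q[1],q[2],q[3],q[0]])
p=np.array(o['eef_pos']);ip=R(th).T@(p[:2]-s.x[:2])*1e3
ty=T.as_matrix()[:2,1];cur=np.degrees(np.arctan2(ty[1],ty[0])-th)-90
print('now fix',np.round(ip,1),'z',round(p[2]*1e3,1),'yaw',round(cur,1),'F',np.round(o['contact_force'],1),'t',round(o['t'],1),'w',round(o['gripper_width'],2))
a=list(map(float,sys.argv[1:]))
for i in range(0,len(a),4):
    w=np.r_[R(th)@(np.array(a[i:i+2])/1e3)+s.x[:2],a[i+2]/1e3]
    rel=Ro.from_euler('z',a[i+3]-cur,degrees=True)*T
    print(a[i:i+4],np.round(T.inv().apply(w-p),3),np.round((T.inv()*rel).as_rotvec(degrees=True),1))
E
python3 go.py -93 -42 160 0
python3 - <<'E'
from fit import *
S=np.load('side0.npz')
pu,pv=px(75,67)
f=lambda p:np.r_[proj(d,p)-[pu,pv],proj(S,p)-[309.5,150.5]]
r=least_squares(f,[.62,.1,.13]);print(r.x,r.fun,(R(th).T@(r.x[:2]-s.x[:2]))*1e3)
E
```

```text
now fix [-389.4  499.5] z 230.4 yaw -13.8 F [-0.  -1.1 -0.3] t 0.1 w 1.0
[-93.0, -42.0, 160.0, 0.0] [-0.417 -0.455  0.071] [ -0.   -0.  -13.8]
[0.63139806 0.11153426 0.13769345] [-0.08419078  0.21578887  0.24859422 -0.0174771 ] [44.84389609 84.31014336]
```

>>> arm_command(commands=[-0.417,-0.455,0.071,0,0,-13.8,0.6,-0.417,-0.455,0.071,0,0,-13.8,0.6,-0.417,-0.455,0.071,0,0,-13.8,0.6,-0.417,-0.455,0.071,0,0,-13.8,0.6,-0.417,-0.455,0.071,0,0,-13.8,0.6,-0.417,-0.455,0.071,0,0,-13.8,0.6,-0.417,-0.455,0.071,0,0,-13.8,0.6,-0.417,-0.455,0.071,0,0,-13.8,0.6])

```text
t: 0.9
eef_pos: [0.4077, 0.2256, 0.1853]
tool_rot: [-0.0, 0.104, 0.995, 0.0]
contact_force: [1.2, -0.5, 0.8]
gripper_width: 0.601
grasp_force: 0.0
```

```bash
python3 go.py -93 -42 100 0
```

```text
now fix [-197.6  149.6] z 185.3 yaw 0.1 F [ 1.2 -0.5  0.8] t 0.9 w 0.6
[-93.0, -42.0, 100.0, 0.0] [-0.104 -0.192  0.085] [-0.  -0.   0.1]
```

>>> arm_command(commands=[-0.09,-0.17,0.02,0,0,0,0.6,-0.09,-0.17,0.02,0,0,0,0.6,-0.09,-0.17,0.02,0,0,0,0.6,-0.09,-0.17,0.02,0,0,0,0.6,-0.104,-0.192,0.085,0,0,0,0.6,-0.104,-0.192,0.085,0,0,0,0.6,-0.104,-0.192,0.085,0,0,0,0.6])

```text
t: 1.6
eef_pos: [0.4677, 0.0166, 0.0982]
tool_rot: [-0.003, 0.105, 0.994, -0.001]
contact_force: [-0.2, 0.9, 0.3]
gripper_width: 0.598
grasp_force: 0.0
```

```bash
python3 go.py -93 -42 52 0; python3 - <<'E'
from h import *
out=[]
for c,b in(('top',(225,345,135,265)),('side',(215,355,90,280))):
    d=snap(c);np.savez(c+'1.npz',**d);i=d['img'][b[2]:b[3],b[0]:b[1]][:,:,::-1]
    out.append(cv2.resize(i,(0,0),fx=580/i.shape[0]*.8,fy=580/i.shape[0]*.8,interpolation=cv2.INTER_CUBIC))
h=min(i.shape[0] for i in out);o=np.hstack([i[:h] for i in out]);print(o.shape,580/130*.8,580/190*.8);cv2.imwrite('pics/c1.png',o)
E
```

```text
now fix [-95.6 -42.5] z 98.2 yaw -0.1 F [-0.2  0.9  0.3] t 1.6 w 0.6
[-93.0, -42.0, 52.0, 0.0] [-0.003  0.001  0.046] [ 0.  -0.  -0.1]
(464, 770, 3) 3.5692307692307694 2.4421052631578952
```

View pics/c1.png

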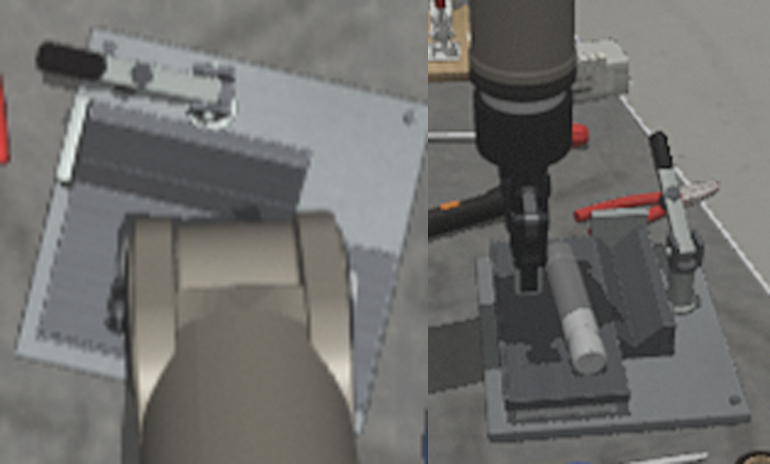

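The gripper is behind the bar and clear of it (side crop: finger (528,280), bar (575,310)). Next I descend.

>>> arm_command(commands=[-0.003,0,0.03,0,0,0,0.6,-0.003,0,0.04,0,0,0,0.6,-0.003,0,0.047,0,0,0,0.6,-0.003,0,0.047,0,0,0,0.6])

```text
t: 2.1
eef_pos: [0.4725, 0.0183, 0.0537]
tool_rot: [-0.0, 0.103, 0.995, 0.0]
contact_force: [0.1, -0.2, -0.3]
gripper_width: 0.598
grasp_force: 0.0
```

```bash
python3 go.py -80 -42 50 0 -26 -42 50 0
```

```text
now fix [-91.3 -39.9] z 53.7 yaw 0.1 F [ 0.1 -0.2 -0.3] t 2.1 w 0.6
[-80.0, -42.0, 50.0, 0.0] [-0.011 -0.002  0.004] [-0.   0.   0.1]
[-26.0, -42.0, 50.0, 0.0] [-0.065 -0.002  0.004] [-0.   0.   0.1]
```

>>> arm_command(commands=[-0.003,-0.001,0.003,0,0,0,0.6,-0.006,-0.001,0.003,0,0,0,0.6,-0.009,-0.001,0.003,0,0,0,0.6,-0.012,-0.001,0.003,0,0,0,0.6,-0.014,-0.001,0.003,0,0,0,0.6,-0.016,-0.001,0.003,0,0,0,0.6,-0.018,-0.001,0.003,0,0,0,0.6,-0.02,-0.001,0.003,0,0,0,0.6])

```text
t: 2.9
eef_pos: [0.4922, 0.0126, 0.0506]
tool_rot: [-0.0, 0.104, 0.995, 0.0]
contact_force: [-0.0, 0.1, -0.4]
gripper_width: 0.602
grasp_force: 0.2
```

```bash
python3 go.py -26 -42 50 0
```

```text
now fix [-70.9 -41.3] z 50.6 yaw 0.0 F [-0.   0.1 -0.4] t 2.9 w 0.6
[-26.0, -42.0, 50.0, 0.0] [-0.045 -0.001  0.001] [-0.  0.  0.]
```

>>> arm_command(commands=[-0.003,0,0,0,0,0,0.6,-0.006,0,0,0,0,0,0.6,-0.009,0,0,0,0,0,0.6,-0.012,0,0,0,0,0,0.6,-0.015,0,0,0,0,0,0.6,-0.018,0,0,0,0,0,0.6,-0.021,0,0,0,0,0,0.6,-0.024,0,0,0,0,0,0.6])

```text
t: 3.7
eef_pos: [0.5158, 0.0076, 0.0506]
tool_rot: [-0.0, 0.104, 0.995, -0.0]
contact_force: [-0.2, 0.2, 0.8]
gripper_width: 0.601
grasp_force: 0.1
```

```bash
python3 go.py -26 -42 50 0; python3 - <<'E'
from h import *
out=[]
for c,b in(('top',(225,345,135,265)),('side',(215,355,90,280))):
    d=snap(c);np.savez(c+'2.npz',**d);i=d['img'][b[2]:b[3],b[0]:b[1]][:,:,::-1]
    out.append(cv2.resize(i,(0,0),fx=580/i.shape[0]*.8,fy=580/i.shape[0]*.8,interpolation=cv2.INTER_CUBIC))
cv2.imwrite('pics/c2.png',np.hstack(out))
E
```

```text
now fix [-46.7 -41.3] z 50.6 yaw 0.0 F [-0.2  0.2  0.8] t 3.7 w 0.6
[-26.0, -42.0, 50.0, 0.0] [-0.021 -0.001  0.001] [-0.  0.  0.]
```

View pics/c2.png

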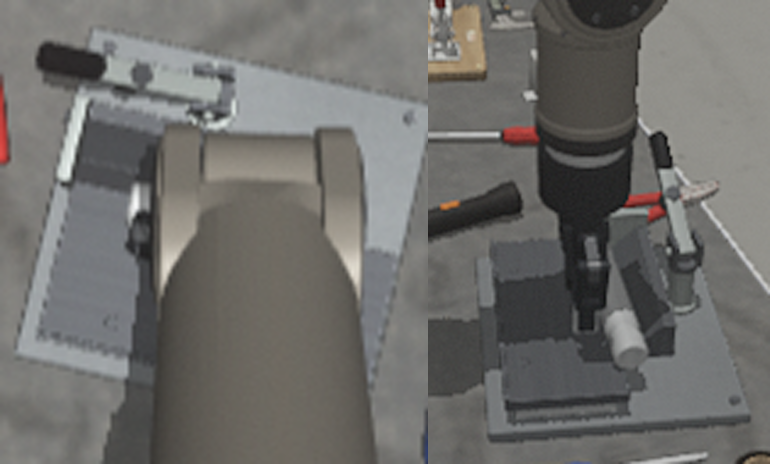

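The bar is rolling ahead of the fingers and is nearly at the V (side crop bar end (628,345), finger (588,310)). I keep pushing slowly.

>>> arm_command(commands=[-0.003,0,0,0,0,0,0.6,-0.006,0,0,0,0,0,0.6,-0.009,0,0,0,0,0,0.6,-0.012,0,0,0,0,0,0.6,-0.014,0,0,0,0,0,0.6,-0.016,0,0,0,0,0,0.6,-0.018,0,0,0,0,0,0.6,-0.02,0,0,0,0,0,0.6])

```text
t: 4.6
eef_pos: [0.5352, 0.0036, 0.0505]
tool_rot: [-0.0, 0.104, 0.995, 0.0]
contact_force: [-0.1, 0.5, -0.4]
gripper_width: 0.602
grasp_force: 0.0
```

```bash
python3 go.py -45 -41 50 0 -60 -42 150 0 -5 -148 150 0
```

```text
now fix [-26.9 -41.2] z 50.5 yaw 0.1 F [-0.1  0.5 -0.4] t 4.6 w 0.6
[-45.0, -41.0, 50.0, 0.0] [0.018 0.    0.001] [-0.   0.   0.1]
[-60.0, -42.0, 150.0, 0.0] [ 0.033 -0.001 -0.099] [-0.   0.   0.1]
[-5.0, -148.0, 150.0, 0.0] [-0.022 -0.107 -0.099] [-0.   0.   0.1]
```

>>> arm_command(commands=[0.02,0,-0.002,0,0,0,0.3,0.025,0,-0.05,0,0,0,0,0.02,-0.03,-0.09,0,0,0,0,-0.01,-0.07,-0.09,0,0,0,0,-0.027,-0.109,-0.09,0,0,0,0,-0.027,-0.109,-0.09,0,0,0,0,-0.027,-0.109,-0.09,0,0,0,0])

```text
t: 5.3
eef_pos: [0.5388, -0.1099, 0.1405]
tool_rot: [-0.0, 0.105, 0.994, -0.0]
contact_force: [0.2, 0.6, -0.4]
gripper_width: -0.002
grasp_force: 0.0
```

```bash
python3 go.py 0 -148 48 0; python3 - <<'E'
from h import *
out=[]
for c,b in(('top',(225,345,135,265)),('side',(215,355,90,280))):
    d=snap(c);np.savez(c+'3.npz',**d);i=d['img'][b[2]:b[3],b[0]:b[1]][:,:,::-1]
    out.append(cv2.resize(i,(0,0),fx=580/i.shape[0]*.8,fy=580/i.shape[0]*.8,interpolation=cv2.INTER_CUBIC))
cv2.imwrite('pics/c3.png',np.hstack(out))
E
```

```text
now fix [ 1.000e-01 -1.515e+02] z 140.5 yaw -0.1 F [ 0.2  0.6 -0.4] t 5.3 w -0.0
[0.0, -148.0, 48.0, 0.0] [0.    0.003 0.092] [ 0.  -0.  -0.1]
```

View pics/c3.png

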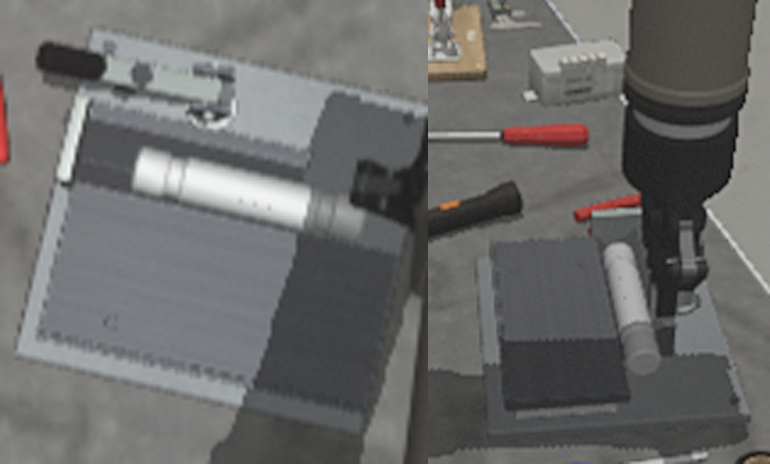

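The bar lies in the V (top crop (135,168) to (370,228)), and the finger is above and beyond its -y end. I descend to bar height.

>>> arm_command(commands=[0,0.003,0.04,0,0,0,0,0,0.003,0.07,0,0,0,0,0,0.003,0.085,0,0,0,0,0,0.003,0.092,0,0,0,0,0,0.003,0.092,0,0,0,0])

```text
t: 5.9
eef_pos: [0.5391, -0.1044, 0.0478]
tool_rot: [-0.001, 0.103, 0.995, 0.0]
contact_force: [0.2, -0.1, -0.1]
gripper_width: -0.0
grasp_force: 0.0
```

```bash
python3 go.py 0 -130 48 0; python3 - <<'E'
from fit import *
for u,v in((135,168),(370,228)):
    w=ray(d,u/3.569+225,v/3.569+135,.05);print(R(th).T@(w[:2]-s.x[:2])*1e3)
E
```

```text
now fix [  -0.7 -146.1] z 47.8 yaw 0.2 F [ 0.2 -0.1 -0.1] t 5.9 w -0.0
[0.0, -130.0, 48.0, 0.0] [-0.001  0.016 -0.   ] [-0.  -0.   0.2]
[-0.11710162 36.86378861]
[  -5.09069665 -118.75750631]
```

>>> arm_command(commands=[-0.001,0.005,0,0,0,0,0,-0.001,0.01,0,0,0,0,0,-0.001,0.014,0,0,0,0,0,-0.001,0.018,0,0,0,0,0,-0.001,0.022,0,0,0,0,0,-0.001,0.026,0,0,0,0,0,-0.001,0.03,0,0,0,0,0,-0.001,0.034,0,0,0,0,0])

```text
t: 6.7
eef_pos: [0.5478, -0.0734, 0.0488]
tool_rot: [0.0, 0.104, 0.995, -0.0]
contact_force: [0.4, -4.8, 4.3]
gripper_width: 0.0
grasp_force: 2.5
```

>>> arm_command(commands=[0,0.003,0,0,0,0,0,0,0.006,0,0,0,0,0,0,0.009,0,0,0,0,0,0,0.012,0,0,0,0,0,0,0.012,0,0,0,0,0])

```text
t: 7.2
eef_pos: [0.5505, -0.0604, 0.0487]
tool_rot: [0.0, 0.104, 0.995, 0.0]
contact_force: [0.6, -3.0, 1.6]
gripper_width: -0.001
grasp_force: 1.3
```

```bash
python3 go.py 0 -90 48 0
```

```text
now fix [   1.4 -100.6] z 48.7 yaw 0.1 F [ 0.6 -3.   1.6] t 7.2 w -0.0
[0.0, -90.0, 48.0, 0.0] [0.001 0.011 0.001] [ 0.  -0.   0.1]
```

>>> arm_command(commands=[0,0.002,0,0,0,0,0,0,0.004,0,0,0,0,0,0,0.006,0,0,0,0,0,0,0.006,0,0,0,0,0])

```text
t: 7.6
eef_pos: [0.5516, -0.0546, 0.0486]
tool_rot: [0.0, 0.104, 0.995, 0.0]
contact_force: [0.4, -4.2, 1.6]
gripper_width: -0.002
grasp_force: 1.5
```

>>> arm_command(commands=[0,0.0015,0,0,0,0,0,0,0.003,0,0,0,0,0,0,0.003,0,0,0,0,0])

```text
t: 7.9
eef_pos: [0.552, -0.0517, 0.0485]
tool_rot: [-0.0, 0.104, 0.995, 0.0]
contact_force: [0.5, -3.4, 2.0]
gripper_width: -0.002
grasp_force: 1.6
```

>>> arm_command(commands=[0,0.0015,0,0,0,0,0,0,0.003,0,0,0,0,0,0,0.003,0,0,0,0,0])

```text
t: 8.2
eef_pos: [0.5526, -0.0487, 0.0485]
tool_rot: [-0.0, 0.104, 0.995, 0.0]
contact_force: [0.0, -3.9, 2.3]
gripper_width: -0.002
grasp_force: 1.5
```

```bash
python3 go.py 0 -90 48 0; python3 - <<'E'
from h import *
out=[]
for c,b in(('top',(225,345,135,265)),('side',(215,355,90,280))):
    d=snap(c);np.savez(c+'4.npz',**d);i=d['img'][b[2]:b[3],b[0]:b[1]][:,:,::-1]
    out.append(cv2.resize(i,(0,0),fx=580/i.shape[0]*.8,fy=580/i.shape[0]*.8,interpolation=cv2.INTER_CUBIC))
cv2.imwrite('pics/c4.png',np.hstack(out))
E
```

```text
now fix [  0.9 -88.8] z 48.5 yaw 0.1 F [ 0.  -3.9  2.3] t 8.2 w -0.0
[0.0, -90.0, 48.0, 0.0] [ 0.001 -0.001  0.   ] [-0.  -0.   0.1]
```

View pics/c4.png

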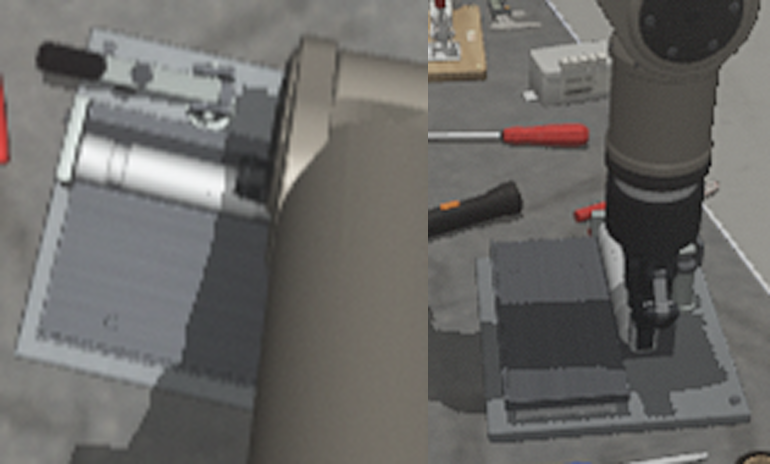

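The bar's end is just about at the stop (top crop (76,155)), with no force rise yet. I keep creeping.

>>> arm_command(commands=[0,0.001,0,0,0,0,0,0,0.002,0,0,0,0,0,0,0.002,0,0,0,0,0])

```text
t: 8.6
eef_pos: [0.5526, -0.0484, 0.0485]
tool_rot: [-0.0, 0.104, 0.995, -0.001]
contact_force: [-1.2, -5.7, 2.4]
gripper_width: 0.001
grasp_force: 3.2
```

>>> arm_command(commands=[0,0.001,0,0,0,0,0,0,0.0015,0,0,0,0,0,0,0.0015,0,0,0,0,0])

```text
t: 8.9
eef_pos: [0.5526, -0.0483, 0.0485]
tool_rot: [-0.0, 0.105, 0.994, -0.001]
contact_force: [-2.1, -9.4, 3.8]
gripper_width: -0.001
grasp_force: 4.8
```

The force rises while the pose stands still, so the bar is against the stop. I back off, go up, and cross to the far side of the handle.

```bash
python3 go.py 0 -112 49 0 0 -112 200 0 82 84 200 0
```

```text
now fix [  0.9 -88.4] z 48.5 yaw -0.1 F [-2.1 -9.4  3.8] t 8.9 w -0.0
[0.0, -112.0, 49.0, 0.0] [ 0.001 -0.024 -0.   ] [ 0.  -0.  -0.1]
[0.0, -112.0, 200.0, 0.0] [ 0.001 -0.024 -0.151] [ 0.  -0.  -0.1]
[82.0, 84.0, 200.0, 0.0] [-0.081  0.172 -0.152] [ 0.  -0.  -0.1]
```

>>> arm_command(commands=[0,-0.024,0,0,0,0,0,0,-0.024,-0.05,0,0,0,0,0,-0.024,-0.1,0,0,0,0,0,-0.024,-0.15,0,0,0,0,-0.02,0.015,-0.155,0,0,0,0,-0.04,0.055,-0.155,0,0,0,0,-0.055,0.095,-0.155,0,0,0,0,-0.07,0.135,-0.155,0,0,0,0])

```text
t: 9.7
eef_pos: [0.6497, 0.0751, 0.2033]
tool_rot: [-0.001, 0.103, 0.995, 0.001]
contact_force: [0.7, -1.0, -0.6]
gripper_width: -0.002
grasp_force: 0.0
```

```bash
python3 go.py 82 84 200 0 82 84 115 0
```

```text
now fix [70.3 52.5] z 203.3 yaw 0.1 F [ 0.7 -1.  -0.6] t 9.7 w -0.0
[82.0, 84.0, 200.0, 0.0] [-0.012  0.032  0.003] [-0.  -0.   0.1]
[82.0, 84.0, 115.0, 0.0] [-0.012  0.031  0.088] [-0.  -0.   0.1]
```

>>> arm_command(commands=[-0.012,0.032,0.003,0,0,0,0,-0.012,0.032,0.03,0,0,0,0,-0.012,0.032,0.06,0,0,0,0,-0.012,0.032,0.085,0,0,0,0,-0.012,0.032,0.088,0,0,0,0,-0.012,0.032,0.088,0,0,0,0])

```text
t: 10.3
eef_pos: [0.6672, 0.1016, 0.1149]
tool_rot: [-0.001, 0.103, 0.995, 0.0]
contact_force: [0.5, -0.2, 0.0]
gripper_width: -0.006
grasp_force: 0.0
```

```bash
python3 - <<'E' > /tmp/a
import numpy as np
for a in np.arange(.12,1.65,.145):
    o=9+11*abs(np.cos(a))+14.5*abs(np.sin(a))
    print(round(55-80*np.sin(a)+o*np.cos(a),1),round(80*np.cos(a)+o*np.sin(a),1),115,0)
E
python3 go.py $(cat /tmp/a)
```

```text
now fix [81.9 82. ] z 114.9 yaw 0.1 F [ 0.5 -0.2  0. ] t 10.3 w -0.01
[66.9, 82.0, 115.0, 0.0] [ 0.015  0.    -0.   ] [-0.   0.   0.1]
[56.6, 83.3, 115.0, 0.0] [ 0.025  0.001 -0.   ] [-0.   0.   0.1]
[45.9, 83.3, 115.0, 0.0] [0.036 0.001 0.   ] [-0.   0.   0.1]
[34.9, 81.7, 115.0, 0.0] [ 0.047 -0.     0.   ] [-0.   0.   0.1]
[23.9, 78.4, 115.0, 0.0] [ 0.058 -0.004  0.   ] [-0.   0.   0.1]
[13.2, 73.4, 115.0, 0.0] [ 0.069 -0.009  0.   ] [-0.   0.   0.1]
[3.0, 66.6, 115.0, 0.0] [ 0.079 -0.015  0.   ] [-0.   0.   0.1]
[-6.2, 58.1, 115.0, 0.0] [ 0.088 -0.024  0.   ] [-0.   0.   0.1]
[-14.2, 47.9, 115.0, 0.0] [ 0.096 -0.034  0.   ] [-0.   0.   0.1]
[-20.5, 36.3, 115.0, 0.0] [ 0.102 -0.046  0.   ] [-0.   0.   0.1]
[-25.0, 23.6, 115.0, 0.0] [ 0.107 -0.058  0.   ] [-0.   0.   0.1]
```

>>> arm_command(commands=[0.008,0,0,0,0,0,0,0.015,0,0,0,0,0,0,0.02,0.001,0,0,0,0,0,0.027,0.001,0,0,0,0,0,0.034,0.001,0,0,0,0,0,0.041,0.001,0,0,0,0,0,0.047,0,0,0,0,0,0,0.053,-0.002,0,0,0,0,0])

```text
t: 11.1
eef_pos: [0.6153, 0.11, 0.1156]
tool_rot: [0.0, 0.104, 0.995, 0.0]
contact_force: [1.4, -0.8, 0.3]
gripper_width: -0.002
grasp_force: 0.8
```

```bash
python3 go.py 23.9 78.4 115 0 3 66.6 115 0 -14 48 115 0 -20 36 115 0 -25 23.6 115 0; python3 - <<'E'
from h import *
out=[]
for c,b in(('top',(225,345,135,265)),('side',(215,355,90,280))):
    d=snap(c);np.savez(c+'5.npz',**d);i=d['img'][b[2]:b[3],b[0]:b[1]][:,:,::-1]
    out.append(cv2.resize(i,(0,0),fx=580/i.shape[0]*.8,fy=580/i.shape[0]*.8,interpolation=cv2.INTER_CUBIC))
cv2.imwrite('pics/c5.png',np.hstack(out))
E
```

```text
now fix [29.4 79.5] z 115.6 yaw 0.1 F [ 1.4 -0.8  0.3] t 11.1 w -0.0
[23.9, 78.4, 115.0, 0.0] [ 0.005 -0.001  0.001] [ 0.  -0.   0.1]
[3.0, 66.6, 115.0, 0.0] [ 0.026 -0.013  0.001] [ 0.  -0.   0.1]
[-14.0, 48.0, 115.0, 0.0] [ 0.043 -0.031  0.001] [ 0.  -0.   0.1]
[-20.0, 36.0, 115.0, 0.0] [ 0.049 -0.043  0.001] [ 0.  -0.   0.1]
[-25.0, 23.6, 115.0, 0.0] [ 0.054 -0.056  0.001] [ 0.  -0.   0.1]
```

View pics/c5.png

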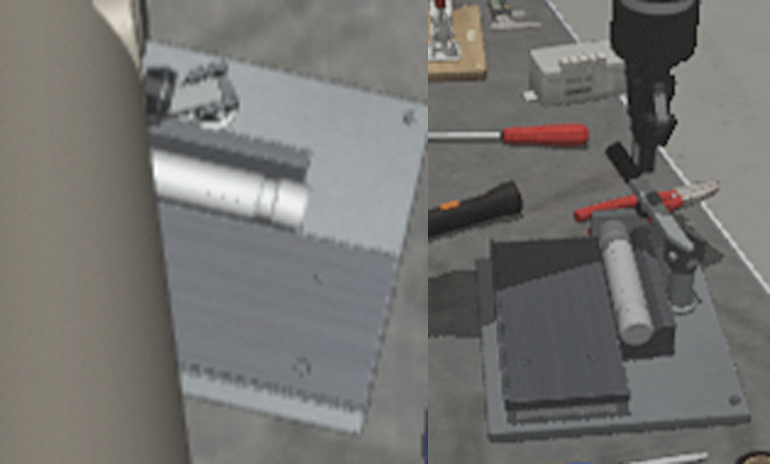

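The strap is swinging with the finger (side crop handle (622,160), finger (645,150)), and the bar is still in the V. I carry on round the arc.

>>> arm_command(commands=[0.008,-0.002,0,0,0,0,0,0.015,-0.006,0,0,0,0,0,0.022,-0.01,0,0,0,0,0,0.028,-0.015,0,0,0,0,0,0.034,-0.021,0,0,0,0,0,0.039,-0.027,0,0,0,0,0,0.043,-0.032,0,0,0,0,0,0.047,-0.038,0,0,0,0,0])

```text
t: 12.0
eef_pos: [0.5615, 0.0821, 0.1156]
tool_rot: [-0.0, 0.104, 0.995, 0.0]
contact_force: [1.2, 0.9, 0.7]
gripper_width: -0.001
grasp_force: 0.8
```

```bash
python3 go.py -20 36 115 0 -25 23.6 115 0
```

```text
now fix [-17.4  41. ] z 115.6 yaw 0.1 F [1.2 0.9 0.7] t 12.0 w -0.0
[-20.0, 36.0, 115.0, 0.0] [ 0.003 -0.005  0.001] [-0.  -0.   0.1]
[-25.0, 23.6, 115.0, 0.0] [ 0.008 -0.017  0.001] [-0.  -0.   0.1]
```

>>> arm_command(commands=[0.003,-0.005,0,0,0,0,0,0.005,-0.01,0,0,0,0,0,0.007,-0.014,0,0,0,0,0,0.008,-0.017,0,0,0,0,0,0.008,-0.019,0,0,0,0,0,0.008,-0.019,0,0,0,0,0])

```text
t: 12.6
eef_pos: [0.5499, 0.0658, 0.1155]
tool_rot: [-0.0, 0.104, 0.995, 0.0]
contact_force: [0.0, 1.4, 0.5]
gripper_width: -0.001
grasp_force: 1.2
```

>>> arm_command(commands=[0,-0.002,0,0,0,0,0,0,-0.003,0,0,0,0,0,0,-0.003,0,0,0,0,0])

```text
t: 12.9
eef_pos: [0.5499, 0.0654, 0.1156]
tool_rot: [0.0, 0.103, 0.995, 0.002]
contact_force: [1.1, 8.6, -0.6]
gripper_width: -0.001
grasp_force: 4.3
```

```bash
python3 go.py -25 23.6 115 0
```

```text
now fix [-25.4  22.3] z 115.6 yaw 0.2 F [ 1.1  8.6 -0.6] t 12.9 w -0.0
[-25.0, 23.6, 115.0, 0.0] [-0.     0.001  0.001] [ 0.  -0.   0.2]
```

The hard stop is reached (8.6 N with no further motion). I back off, rise, move over the handle, and press.

>>> arm_command(commands=[0,0.015,0,0,0,0,0,0,0.015,-0.045,0,0,0,0,0,0.015,-0.07,0,0,0,0,0.015,-0.015,-0.07,0,0,0,0,0.015,-0.023,-0.07,0,0,0,0,0.015,-0.023,-0.07,0,0,0,0])

```text
t: 13.5
eef_pos: [0.5295, 0.0413, 0.1855]
tool_rot: [-0.0, 0.105, 0.994, -0.001]
contact_force: [-0.2, -0.0, -0.5]
gripper_width: 0.001
grasp_force: 0.0
```

```bash
python3 go.py -40 0 155 0 -40 0 95 0; python3 - <<'E'
from h import *
out=[]
for c,b in(('top',(225,345,135,265)),('side',(215,355,90,280))):
    d=snap(c);np.savez(c+'6.npz',**d);i=d['img'][b[2]:b[3],b[0]:b[1]][:,:,::-1]
    out.append(cv2.resize(i,(0,0),fx=580/i.shape[0]*.8,fy=580/i.shape[0]*.8,interpolation=cv2.INTER_CUBIC))
cv2.imwrite('pics/c6.png',np.hstack(out))
E
```

```text
now fix [-40.2  -5.5] z 185.5 yaw -0.1 F [-0.2 -0.  -0.5] t 13.5 w 0.0
[-40.0, 0.0, 155.0, 0.0] [-0.     0.006  0.03 ] [ 0.  -0.  -0.1]
[-40.0, 0.0, 95.0, 0.0] [-0.     0.006  0.09 ] [ 0.  -0.  -0.1]
```

View pics/c6.png

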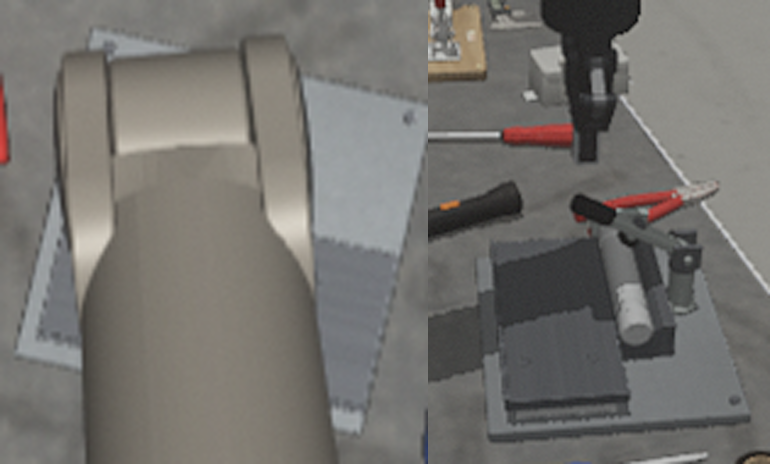

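The strap lies across the groove (side crop handle (593,207)) and the fingertip is above it (588,158). Pressing down now.

>>> arm_command(commands=[0,0.005,0.015,0,0,0,0,0,0.005,0.025,0,0,0,0,0,0.005,0.032,0,0,0,0,0,0.005,0.039,0,0,0,0,0,0.005,0.046,0,0,0,0,0,0.005,0.053,0,0,0,0,0,0.005,0.06,0,0,0,0,0,0.005,0.066,0,0,0,0])

```text
t: 14.4
eef_pos: [0.5313, 0.0478, 0.1192]
tool_rot: [0.0, 0.104, 0.995, 0.0]
contact_force: [-1.9, 0.3, 3.0]
gripper_width: -0.003
grasp_force: 1.4
```

>>> arm_command(commands=[0,0,0.006,0,0,0,0,0,0,0.012,0,0,0,0,0,0,0.018,0,0,0,0,0,0,0.023,0,0,0,0,0,0,0.023,0,0,0,0])

```text
t: 14.9
eef_pos: [0.5309, 0.0478, 0.0957]
tool_rot: [-0.0, 0.104, 0.995, -0.0]
contact_force: [-0.5, 1.1, 0.9]
gripper_width: 0.003
grasp_force: 0.0
```

```bash
python3 go.py -40 0 89 0
```

```text
now fix [-40.3   1.2] z 95.7 yaw 0.1 F [-0.5  1.1  0.9] t 14.9 w 0.0
[-40.0, 0.0, 89.0, 0.0] [-0.    -0.001  0.007] [-0.   0.   0.1]
```

>>> arm_command(commands=[0,0,0.002,0,0,0,0,0,0,0.004,0,0,0,0,0,0,0.006,0,0,0,0,0,0,0.006,0,0,0,0])

```text
t: 15.3
eef_pos: [0.5311, 0.0479, 0.0904]
tool_rot: [-0.0, 0.104, 0.995, -0.0]
contact_force: [-0.2, 0.1, 0.1]
gripper_width: 0.001
grasp_force: 0.1
```

>>> arm_command(commands=[0,0,0.001,0,0,0,0,0,0,0.002,0,0,0,0,0,0,0.002,0,0,0,0])

```text
t: 15.6
eef_pos: [0.5312, 0.0478, 0.0889]
tool_rot: [0.0, 0.104, 0.995, 0.0]
contact_force: [-2.6, -0.9, 5.9]
gripper_width: -0.002
grasp_force: 3.0
```

>>> arm_command(commands=[0,0,0.001,0,0,0,0,0,0,0.002,0,0,0,0,0,0,0.002,0,0,0,0])

```text
t: 15.9
eef_pos: [0.5312, 0.0479, 0.0883]
tool_rot: [-0.0, 0.104, 0.995, 0.0]
contact_force: [-8.7, -0.2, 21.6]
gripper_width: 0.001
grasp_force: 10.9
```

>>> arm_command(commands=[0,0,0.001,0,0,0,0,0,0,0.002,0,0,0,0,0,0,0.002,0,0,0,0])

```text
t: 16.2
eef_pos: [0.5313, 0.0479, 0.0878]
tool_rot: [-0.0, 0.104, 0.995, 0.001]
contact_force: [-13.6, -1.1, 38.5]
gripper_width: -0.001
grasp_force: 19.4
```

Firmly down: 38 N with the pose barely moving at z≈88 mm, where a level strap is expected. Letting go and rising clear.

>>> arm_command(commands=[0,0,-0.01,0,0,0,0,0,0,-0.05,0,0,0,0,0,0,-0.1,0,0,0,0,0.05,0,-0.13,0,0,0,0,0.1,0,-0.14,0,0,0,0,0.1,0.05,-0.14,0,0,0,0,0.1,0.1,-0.14,0,0,0,0,0.1,0.15,-0.14,0,0,0,0])

```text
t: 17.0
eef_pos: [0.4643, 0.2162, 0.2255]
tool_rot: [0.001, 0.104, 0.995, 0.001]
contact_force: [1.0, -1.1, 0.8]
gripper_width: -0.002
grasp_force: 0.0
```

>>> arm_command(commands=[0,0.05,0,0,0,0,0,0,0.1,0,0,0,0,0,0,0.1,0,0,0,0,0,0,0.1,0,0,0,0,0])

```text
t: 17.4
eef_pos: [0.4846, 0.3133, 0.2239]
tool_rot: [-0.0, 0.103, 0.995, -0.0]
contact_force: [-0.1, 0.5, 0.7]
gripper_width: -0.002
grasp_force: 0.0
```

```bash
python3 go.py; python3 - <<'E'
from h import *
out=[]
for c,b in(('top',(225,345,135,265)),('side',(215,355,90,280))):
    d=snap(c);np.savez(c+'7.npz',**d);i=d['img'][b[2]:b[3],b[0]:b[1]][:,:,::-1]
    out.append(cv2.resize(i,(0,0),fx=580/i.shape[0]*.8,fy=580/i.shape[0]*.8,interpolation=cv2.INTER_CUBIC))
cv2.imwrite('pics/c7.png',np.hstack(out))
E
```

```text
now fix [-140.6  251.3] z 223.9 yaw 0.2 F [-0.1  0.5  0.7] t 17.4 w -0.0
```

View pics/c7.png

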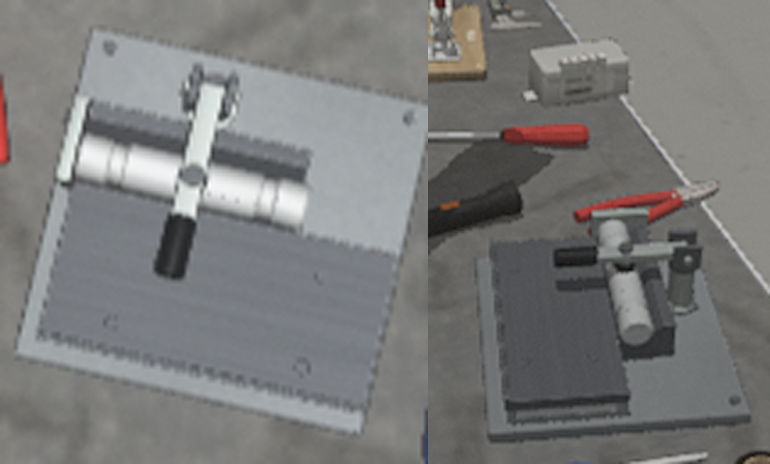

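The picture shows the bar in the V against the stop (top crop (80,157)). The strap lies square and level across it (handle (175,247)), and the robot is clear.

```bash
python3 -c "
from station import hand_in
print(hand_in())"
```

```text
the job is handed in; nothing more can be done
None
```

The job is handed in at about 17 s of the 58 s allowed: the bar is in the V-groove against the stop, the strap lies square across it, and the pad was pressed down with about 38 N before the arm moved clear.

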